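Load the spice mill with cinnamon sticks and start it

ROBOT

A 6-joint arm with a two-finger parallel gripper is mounted at the origin on the work surface. World frame = base frame: x ahead of the robot, y to its left, z up, the work surface at z = 0. Lengths are in m, angles in degrees, forces in N, time in s.
With the tool pointing down it reaches from about 0.3 to 0.75 m from the base axis. Payload 8.5 kg.
Tool frame: the origin (TCP) lies midway between the tips of the shut fingers; the grasp point (between the pads) lies 19 mm behind it (env.tcp_to_grasp is the z of the grasp point in the tool frame, in m); z points along the fingers, y is the line along which they close (so a half turn about z gives the same grasp; the last joint's range is limited). The gripper opens to 85 mm and grips with 20 to 120 N. Pads are 22 mm wide; open, the fingers measure 114 mm over their backs; the gripper's body (76 mm by 85 mm) begins 54 mm behind the grasp point. The pads swing forward as they close: fully open they stand 13 mm farther back than shut.
Start: joints at [-81.377, 21.807, 74.336, -0, 83.858, -12.336], TCP at [0.197, -0.514, 0.231] pointing down, gripper open.
Joint ranges: [-178.18, 178.18], [-50.72, 133.34], [12.68, 142.11], [-81.47, 261.47], [9.98, 163.14], [-165.26, 165.26]. Speed limits (degrees/s): [136.94, 136.94, 180, 180, 180, 180].

INTERFACE

Orientations are given as a 3x3 rotation matrix whose columns are the frame's x, y, z axes.
In Python, from rig import env, imaging, job, models gives the robot as it stands. The module is installed in compiled form; this text tells all that it offers.
- The arm moves only by the tool jog_arm, never from a script. Its argument "plan" is text: rows parted by semicolons, each of 7 numbers parted by spaces: the turn, a rotation vector about the tool's x, y, z in degrees, then the shift along the tool's x, y, z in cm, then the closure in counts, from 0 (fully open) to 255 (shut). In form: rx ry rz x y z claw; .... A call has 1 to 10 rows; each row shifts and turns the commanded pose from where the row before left it, along the tool's axes as they then stand; what a row does not reach is not made up. A row lasts 1/12 s, in which the tool goes at most 41.7 mm and 7.16 degrees, less where a joint would pass 70% of its speed; a pose out of reach is approached as far as the arm can. A call with a gripper value outside its range is refused whole. The fingers move at their own pace and stop on an object; "grip_force" is the grip in N (left out, the last holds). Time passes only in rows, so rows that do not move let the fingers close. It gives the time, the measured TCP pose, the force, the opening and the grip force at its end, in the units of the state.
- env.observe(): the state, without advancing time (a new reading comes with each control period).
- imaging.get_image(name): name is "scene" or "top"; returns a dict with "pixels" (480x640x3 uint8, red, green, blue), "depth" (480x640 float32, m along the optical axis (not along the pixel's ray), 0 where there is no reading), "fov_y" (degrees; the focal length in pixels is half the picture's height over the tangent of half this angle, whatever the lens; pixels are square), "cx", "cy" (the principal point, pixels), "world_from_camera" (4x4, takes a point from camera to world coordinates). Camera axes: x right, y down, z forward; pixel columns grow to the right and rows downward; lengths in m; the calibration is good to about 2 mm. A picture is of the moment at which its call begins.
- job.close_job(): hands the job in; it is judged then, once.
Trained networks look in the newest picture that a camera, given by its name, has taken for a name from the list of things; names that differ only in an ending like _2 or _b are one class to them, and where a whole thing is asked for, a point or a joint stands for the part that bears it (a point fixed in the world has none). Each returns a list of dicts, best first, with "confidence" (0 to 1); they miss things now and then, are a little off and sometimes report something else, mostly with a low value. They report only what shows in the picture. A call takes as long as a camera call. They do not tell look-alikes from the thing itself.
- models.outline_of(camera, query): "region" (480x640 bool, what is visible of it) and "bbox" ([centre column, centre row, width, height] in pixels, round what is visible of it).
- models.tip_of(camera, query): "at" ([column, row] in pixels: a listed point, or the origin of a listed thing).
The state is a dict: "time_s": time; "q": joint angles; "qvel": joint speeds; "joint_efforts": joint torques, N m; "position": TCP position; "tool_rot": TCP orientation; "ft_force": force on the tool from outside, world axes, zero at the start; "wrist_torque": the same for the moment, N m; "grip_width": finger opening in m; "gripper_force": force on a finger pad.
Only numpy, scipy, OpenCV 4.12 (cv2) and the standard library are available. Lean on these libraries where they do the work, as an engineer would, in place of code of your own. Each camera call takes 0.05 s, during which the arm holds its last target. There are 200 camera calls.

TASK

Feed both cinnamon sticks from the wooden rack one after another through the leaning feed neck of the spice mill so that they lie in its glass hopper, leaving the pestle and the honey dipper standing in the rack. Only when both are inside, press the start plunger on the side of the mill fully down to its stop, hold it there for about half a second, and let it come back up. Do not shift or knock over the other things on the counter.

Things in the scene. Friction and masses are not known exactly. Their poses are not given: they have to be found in the camera images.
- mill: the fixed countertop spice mill: steel base 160 (x) by 150 (y) by 50 mm high, a clear glass hopper on it, a leaning feed neck on top, and a switch pod (70 by 110 mm, 45 mm high) at the base's +y side. Origin on the counter under the middle of the hopper, z up, -x is its front (roughly towards the robot)
- neck_mouth (a point): centre of the feed neck's mouth, in its rim plane, at (-54.6, 0, 205.8) mm in the mill's frame. The neck is a straight steel tube leaning 38 degrees from vertical to the mill's front: its axis out of the mouth is (-0.616, 0, 0.788) in the mill's frame. Bore 24 mm, 58 mm long, the last 8 mm flared to 34 mm (42 mm outside). A stick let go in it slides down by its weight
- hopper_mid (a point): the middle of the space inside the closed round glass hopper, 110 mm above the counter; inside radius 65 mm, floor 55 mm above the counter, steel lid (142 mm square) from 165 to 170 mm. The only way in is the feed neck
- carry_bar (a point): middle of the mill's steel carrying bar, 12 mm thick, which crosses over the neck parallel to the mill's y, 322 mm above the counter, at mill x = -50 mm, y = -75 to 75 mm; its legs slope down and back to x = 55, y = -60 and 60 mm on the lid. It leaves no room for a gripper straight above the mouth
- plunger (a joint): the mill's sprung start plunger, m pressed down from rest: 0 up, 0.014 fully down against its stop. It starts to move at 3.6 N, needs 9.9 N at the bottom and springs back up when let go
- plunger_top (a point): centre of the top face of the plunger's black round cap, 32 mm in diameter, on the switch pod, at (-45, 145) mm in the mill's frame; 73 mm above the counter when up. It moves straight down
- rack: fixed light wooden block 130 by 130 by 50 mm high, origin under its centre on the counter, z up; four square wells 18 mm wide and 40 mm deep, centred at x = +-33, y = +-33 mm in its frame. Two hold cinnamon sticks, one the pestle, one the honey dipper, in any order
- pestle: a small pestle of the same dark wood, not to be used: 120 mm long, shaft 15 mm in diameter, swelling to a 26 mm head over its upper 40 mm; it stands head up in a well, 80 mm showing; origin at its lower end, z along it
- dipper: a honey dipper of the same dark wood, not to be used: 110 mm long, shaft 15 mm in diameter with a round 29 mm head over its upper 40 mm; it stands head up in a well, 70 mm showing; origin at its lower end, z along it
- stick1: a straight cinnamon stick of dark wood look, a plain cylinder 15 mm in diameter, 100 mm long, 20 g, standing upright in one of the rack's wells (any of the four), its upper 60 mm free above the rack; origin at the centre of its lower end, z along it to the upper end
- stick1_mid (a point): middle of stick1, 50 mm from either end
- stick1_top (a point): centre of stick1's upper end face
- stick2: a straight cinnamon stick of dark wood look, a plain cylinder 15 mm in diameter, 100 mm long, 20 g, standing upright in one of the rack's wells (any of the four), its upper 60 mm free above the rack; origin at the centre of its lower end, z along it to the upper end
- stick2_mid (a point): middle of stick2, 50 mm from either end
- stick2_top (a point): centre of stick2's upper end face
- bowl: bystander: green ceramic bowl, 130 mm wide, 60 mm high, origin under its centre
- grinder: bystander: glass pepper grinder with a twist top, 54 mm wide, 152 mm high, origin under its centre
- lid: bystander: flat pink plastic lid, 108 mm wide, 13 mm high, origin under its centre
- skimmer: bystander: steel skimmer lying flat, disc 104 mm wide about the origin, handle 8 mm thick along its +x to 240 mm
- sauce: bystander: closed amber glass bottle, 60 mm wide, 200 mm high, origin under its centre
Not all that is in view belongs to the job. Of the things that look like the rack, take the one that is farthest from the robot's base at the start.

How it is judged (in metres and radians):
On the way, in this order (a step that is already met when the one before it is completed fails the run):
1. one cinnamon stick lies wholly inside the hopper (((distance between stick1_mid and hopper_mid below 0.07 m and height (world z) of each of stick1_top, stick1 below 0.168 m) or (distance between stick2_mid and hopper_mid below 0.07 m and height (world z) of each of stick2_top, stick2 below 0.168 m))), for 0.2 s.
2. both cinnamon sticks lie wholly inside the hopper (distance between each of stick1_mid, stick2_mid and hopper_mid below 0.07 m and height (world z) of each of stick1_top, stick1, stick2_top, stick2 below 0.168 m), for 0.2 s.
3. the start plunger is held down to within 1 mm of its stop for 0.3 s (value of joint plunger above 0.013 m), for 0.3 s.
At the end, for the whole second after the job is handed in: Both sticks are at rest inside the hopper, both ends below its lid (middle within 70 mm of the hopper's middle); the plunger is back up within 2 mm; the pestle and the dipper still stand in their wells (foot under 25 mm above the counter, within 0.2 rad of upright) (all of step 2 and value of joint plunger below 0.002 m and linear speed of each of stick1, stick2 below 0.03 m/s and horizontal distance between each of pestle, dipper and rack below 0.06 m and height (world z) of each of pestle, dipper below 0.025 m and angle between each of pestle, dipper's own z axis and vertical below 0.2 rad); the robot touches nothing.
It fails at once if the plunger is pressed more than 5 mm before both sticks are inside (not ((distance between stick1_mid and hopper_mid below 0.07 m and height (world z) of each of stick1_top, stick1 below 0.168 m) and (distance between stick2_mid and hopper_mid below 0.07 m and height (world z) of each of stick2_top, stick2 below 0.168 m)) and value of joint plunger above 0.005 m).
It fails at once if the pestle or the dipper is pulled out of its well (height (world z) of any of pestle, dipper above 0.035 m).
It fails at once if a bystander (bowl, grinder, lid, skimmer, bottle) is shifted by more than 40 mm (distance of any of bowl, grinder, lid, skimmer, sauce from where it was at the start of the episode above 0.04 m).
It fails at once if the bowl, the grinder or the bottle is knocked over (angle between any of bowl, grinder, sauce's own z axis and vertical above 0.6 rad).
It also fails if it takes over 64 s, if anything falls off the work surface, if the arm or the gripper's body presses on something with over 40 N, if the wrist force passes 120 N, or if a joint passes its speed limit or range.

## Working session

There is one attempt and no reset: what is moved stays moved. The work goes in short steps, Python scripts to look and compute and a tool call to move; the robot and the scene stay as the last step left them, time stands still between calls to the robot, and variables do not carry over. Pictures are saved under pics/ and viewed, at most 10 in all, crops included, and the job is handed in when it is done.

Besides the shell and the picture viewer there is one more tool, called after "Emit:" by a JSON object that holds its "fn" and its "kwargs". jog_arm: Moves the arm, as the interface text tells. Its arguments: {"type":"object","properties":{"plan":{"type":"string"},"grip_force":{"type":"number"}},"required":["plan"]}

```bash
mkdir -p pics; ls; cat > h.py <<'E'
import numpy as np, cv2
from rig import env, imaging, job, models
def pts(im):
    d=im["depth"]; f=240/np.tan(np.radians(im["fov_y"]/2))
    v,u=np.mgrid[:480,:640]
    p=np.stack([(u-im["cx"])/f*d,(v-im["cy"])/f*d,d],-1)
    T=np.array(im["world_from_camera"]); w=p@T[:3,:3].T+T[:3,3]
    w[d<=0]=np.nan
    return w
def save(im,n): cv2.imwrite(n,im["pixels"][...,::-1])
E
python3 - <<'E'
from h import *
for c in ("scene","top"):
    im=imaging.get_image(c); save(im,f"pics/{c}0.png"); w=pts(im); np.save(c+".npy",w)
    print(c,im["fov_y"],im["cx"],im["cy"],np.round(im["world_from_camera"],3).tolist())
    for q in ("mill","rack","pestle","dipper","stick1","bowl","grinder","lid","skimmer","sauce"):
        for o in models.outline_of(c,q)[:4]:
            print(q,round(o["confidence"],2),np.round(o["bbox"]),np.round(np.nanmedian(w[o["region"]],0),3))
    for q in ("neck_mouth","plunger_top","carry_bar","stick1_top","rack","mill"):
        for o in models.tip_of(c,q)[:4]:
            a=np.round(o["at"]).astype(int); print(q,round(o["confidence"],2),a,np.round(w[a[1],a[0]],3))
s=env.observe();print(s);print(env.tcp_to_grasp)
E
```

```text
pics
scene 50.72798220600199 315.40168376776563 249.62125859300207 [[-0.519, 0.516, -0.681, 1.31], [0.854, 0.294, -0.429, 0.458], [-0.021, -0.805, -0.593, 0.868], [0.0, 0.0, 0.0, 1.0]]
mill 0.65 [286. 287. 105. 193.] [ 0.675 -0.038  0.109]
rack 0.9 [477. 288.  62.  57.] [0.316 0.295 0.049]
rack 0.62 [445. 350.  68.  68.] [0.553 0.291 0.049]
pestle 0.63 [435. 315.   8.  30.] [0.503 0.246 0.11 ]
dipper 0.77 [466. 343.  19.  25.] [0.544 0.329 0.104]
stick1 0.48 [432. 342.  13.  24.] [0.563 0.266 0.084]
stick1 0.46 [462. 322.   8.  25.] [0.479 0.307 0.09 ]
bowl 0.88 [378. 406.  68.  66.] [0.725 0.224 0.03 ]
bowl 0.31 [319. 348.  15.  15.] [0.688 0.066 0.072]
grinder 0.58 [209. 238.  22.  54.] [ 0.508 -0.381  0.089]
grinder 0.55 [379. 407.  69.  64.] [0.725 0.224 0.03 ]
grinder 0.3 [431. 341.  13.  25.] [0.563 0.267 0.075]
lid 0.26 [464. 344.  18.  33.] [0.544 0.329 0.102]
skimmer 0.87 [341. 264.  81.  22.] [ 0.366 -0.115  0.004]
skimmer 0.53 [366. 287.  40.  25.] [0.396 0.038 0.013]
sauce 0.8 [171. 264.  32.  71.] [ 0.666 -0.371  0.099]
sauce 0.42 [287. 287. 103. 190.] [ 0.674 -0.039  0.
[... 1910 characters left out ...]
, -1.23345456e+01]), 'qvel': array([ 0.00664952, -0.01224961,  0.12914189,  0.06839672,  0.00337413,
        0.00508696]), 'joint_efforts': array([-1.12210082e-04, -4.48325479e+01, -2.31463820e+01, -2.07058902e-04,
        5.33401017e-04,  6.11477162e-06]), 'position': array([ 0.19673448, -0.51359007,  0.23130617]), 'tool_rot': array([[ 9.33847963e-01,  3.57670213e-01,  2.69685763e-05],
       [ 3.57670211e-01, -9.33847963e-01,  4.04854111e-05],
       [ 3.96649756e-05, -2.81613623e-05, -9.99999999e-01]]), 'ft_force': array([ 0.34280686, -0.54888672, -0.21992924]), 'wrist_torque': array([ 0.00874069, -0.0580199 ,  0.03215671]), 'gripper_force': 0.0, 'grip_width': 0.08556104328171221}
-0.0187
```

View pictures.

View pics/scene0.png

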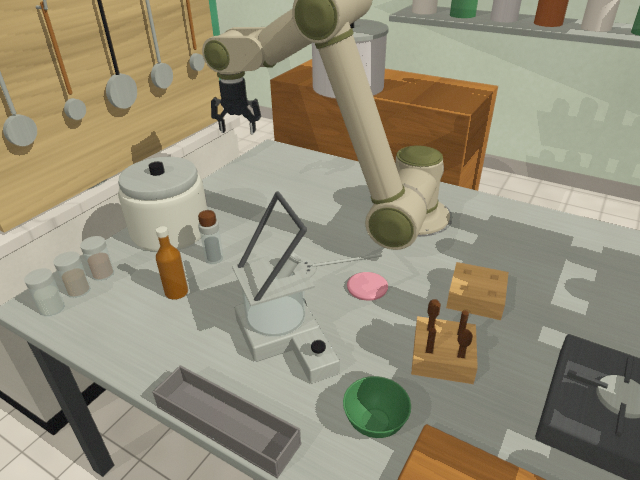

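View pics/top0.png

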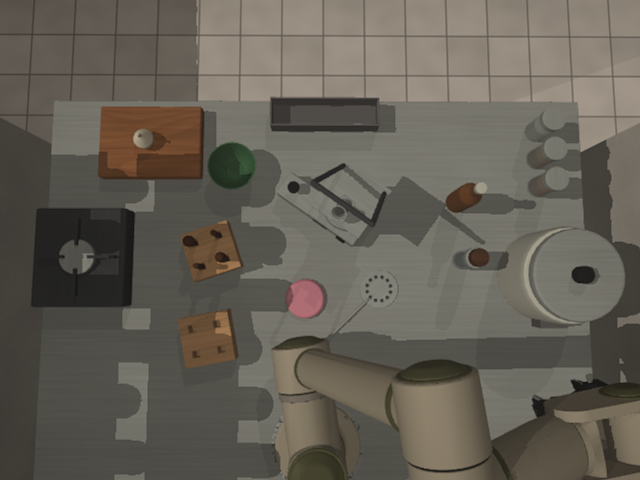

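```bash
python3 - <<'E'
import numpy as np, cv2
for c in ("top","scene"):
    w=np.load(c+".npy").reshape(-1,3); w=w[~np.isnan(w[:,0])]
    def sel(lo,hi): return w[((w>lo)&(w<hi)).all(1)]
    # rack top
    r=sel([.40,.17,.046],[.66,.40,.053]); 
    print(c,"rackrect",len(r),cv2.minAreaRect(r[:,:2].astype(np.float32)*1000))
    l=sel([.46,-.15,.166],[.80,.1,.174]); print("lidrect",len(l),cv2.minAreaRect(l[:,:2].astype(np.float32)*1000))
    b=sel([.5,-.15,.317],[.7,.1,.34]); print("bar",len(b),cv2.minAreaRect(b[:,:2].astype(np.float32)*1000), b[:,2].max())
    p=sel([.64,.03,.068],[.72,.1,.08]); print("cap",len(p),cv2.minEnclosingCircle(p[:,:2].astype(np.float32)*1000),np.median(p[:,2]))
    for z0,z1,n in ((.103,.16,"tops"),):
        t=sel([.42,.19,z0],[.62,.37,z1])
        k=np.float32(t)
        _,lab,cen=cv2.kmeans(k,4,None,(3,50,1e-5),10,cv2.KMEANS_PP_CENTERS)
        for i in range(4):
            q=k[lab[:,0]==i]; print(len(q),q.mean(0).round(3),q.min(0).round(3),q.max(0).round(3))
E
```

```text
top rackrect 1734 ((516.7673950195312, 286.4725646972656), (131.00189208984375, 130.61996459960938), 18.28917694091797)
lidrect 2432 ((636.5205078125, -79.71095275878906), (141.86810302734375, 143.01283264160156), 54.606163024902344)
bar 464 ((596.9259643554688, -52.77854919433594), (159.60328674316406, 17.302520751953125), 54.65049362182617) 0.3321550251395752
cap 111 ((683.1349487304688, 64.82281494140625), 15.812079429626465) 0.07295412870263207
96 [0.495 0.242 0.125] [0.483 0.232 0.103] [0.506 0.257 0.135]
104 [0.537 0.326 0.114] [0.524 0.313 0.104] [0.55  0.34  0.124]
28 [0.558 0.265 0.11 ] [0.552 0.258 0.104] [0.565 0.27  0.113]
32 [0.475 0.306 0.109] [0.469 0.3   0.103] [0.482 0.314 0.114]
scene rackrect 2057 ((516.7830810546875, 286.1021423339844), (135.9476318359375, 129.93246459960938), 18.473695755004883)
lidrect 2068 ((635.8370361328125, -80.2689208984375), (148.50390625, 142.40667724609375), 54.70707702636719)
bar 310 ((598.0886840820312, -50.93260955810547), (160.73316955566406, 16.02710723876953), 55.382198333740234) 0.33023150447614835
cap 151 ((684.189208984375, 65.393798828125), 17.31292152404785) 0.07295746199267039
146 [0.543 0.329 0.114] [0.527 0.314 0.104] [0.552 0.341 0.123]
165 [0.502 0.246 0.12 ] [0.486 0.231 0.103] [0.51  0.257 0.132]
38 [0.476 0.307 0.109] [0.467 0.3   0.103] [0.483 0.314 0.114]
41 [0.56  0.265 0.109] [0.552 0.258 0.105] [0.568 0.272 0.113]
```

The far rack (top view ≈ pixel 210,252) is the loaded one. The pestle is at ≈(220,259) and the dipper at ≈(190,241). The plain sticks are at ≈(214,235), world (.559,.265), and ≈(200,266), world (.475,.307). The mill's origin is ≈(.6365,-.080), yaw -35.4°, with its bar over the neck at ≈(340,203). I'll turn the tool's closing line parallel to the mill's y first.

Emit:
{"fn": "jog_arm", "kwargs": {"plan": "0 0 -7 0 0 -0.4 0;0 0 -7 0 0 -0.4 0;0 0 -7 0 0 -0.4 0;0 0 -7 0 0 -0.4 0;0 0 -7 0 0 -0.4 0;0 0 -7 0 0 -0.4 0;0 0 -7 0 0 -0.4 0;0 0 -7 0 0 -0.4 0;0 0 -7 0 0 -0.4 0;0 0 -7 0 0 -0.4 0"}}

```text
time_s: 2.53
position: [0.1967, -0.5136, 0.2715]
tool_rot: [[-0.023, 1.0, -0.0], [1.0, 0.023, -0.0], [-0.0, -0.0, -1.0]]
ft_force: [-0.1, 0.2, 0.0]
grip_width: 0.0856
gripper_force: 0.0
```

Emit:
{"fn": "jog_arm", "kwargs": {"plan": "0 0 -7 0 0 -0.4 0;0 0 -7 0 0 -0.4 0;0 0 -7 0 0 -0.4 0;0 0 -7 0 0 -0.4 0;0 0 -7 0 0 -0.4 0;0 0 -7 0 0 -0.4 0;0 0 -7 0 0 -0.4 0;0 0 -4.7 0 0 0 0;0 0 0 0 0 0 0"}}

```text
time_s: 3.28
position: [0.1967, -0.5136, 0.2995]
tool_rot: [[-0.817, 0.576, 0.0], [0.576, 0.817, -0.0], [-0.0, -0.0, -1.0]]
ft_force: [-0.3, 0.1, -0.0]
grip_width: 0.0855
gripper_force: 0.0
```

```bash
cat >> h.py <<'E'
c,s=np.cos(np.radians(-35.35)),np.sin(np.radians(-35.35))
M=np.array([[c,-s,0],[s,c,0],[0,0,1]]); MO=np.array([.6365,-.0797,0])
MOUTH=MO+M@[-.0546,0,.2058]; AX=M@[-.616,0,.788]
A=np.array([.559,.265]); B=np.array([.475,.307])
from scipy.spatial.transform import Rotation as R
def down(): return M@np.diag([-1,1,-1.])
def tilt(): return down()@R.from_euler('y',-38,degrees=True).as_matrix()
def go(p,Rt=None):
    o=env.observe(); T=o["tool_rot"]; Rt=T if Rt is None else Rt
    print("t",o["time_s"],"pos",o["position"].round(4),"q",o["q"].round(1),"F",o["ft_force"].round(1),"w",round(o["grip_width"],4))
    d=T.T@(np.array(p)-o["position"]); print("shift cm in tool",(d*100).round(2),"len",round(np.linalg.norm(d)*100,1),"rotvec",R.from_matrix(T.T@Rt).as_rotvec(degrees=True).round(2))
E
python3 - <<'E'
from h import *
print(MOUTH,AX,tilt().round(3))
go([*B,.26],down())
E
```

```text
[ 0.59196644 -0.0481101   0.2058    ] [-0.50242993  0.35639889  0.788     ] [[-0.643  0.579  0.502]
 [ 0.456  0.816 -0.356]
 [-0.616  0.    -0.788]]
t 3.2833 pos [ 0.1967 -0.5136  0.2995] q [ -81.4   19.6   66.5    0.    93.9 -136.2] F [-0.3  0.1 -0. ] w 0.0855
shift cm in tool [24.53 83.11  3.92] len 86.7 rotvec [-0.02  0.02  0.17]
```

Emit:
{"fn": "jog_arm", "kwargs": {"plan": "0 0 0 1.1 3.75 0 0;0 0 0 1.1 3.75 0 0;0 0 0 1.1 3.75 0 0;0 0 0 1.1 3.75 0 0;0 0 0 1.1 3.75 0 0;0 0 0 1.1 3.75 0 0;0 0 0 1.1 3.75 0 0;0 0 0 1.1 3.75 0 0;0 0 0 1.1 3.75 0 0;0 0 0 1.1 3.75 0 0"}}

```text
time_s: 4.12
position: [0.3239, -0.1422, 0.2994]
tool_rot: [[-0.814, 0.582, 0.0], [0.582, 0.814, -0.0], [-0.001, 0.0, -1.0]]
ft_force: [0.4, -0.5, 1.2]
grip_width: 0.0854
gripper_force: 0.0
```

Emit:
{"fn": "jog_arm", "kwargs": {"plan": "0 0 0 1.1 3.75 0 0;0 0 0 1.1 3.75 0 0;0 0 0 1.1 3.75 0 0;0 0 0 1.1 3.75 0 0;0 0 0 1.1 3.75 0 0;0 0 0 1.1 3.75 0 0;0 0 0 1.1 3.75 0 0;0 0 0 1.1 3.75 1 0;0 0 0 1.1 3.75 1 0;0 0 0 1.1 3.75 1 0"}}

```text
time_s: 4.95
position: [0.4512, 0.2277, 0.2689]
tool_rot: [[-0.814, 0.581, 0.0], [0.581, 0.814, 0.0], [-0.0, 0.0, -1.0]]
ft_force: [0.6, -1.3, 0.9]
grip_width: 0.0853
gripper_force: 0.0
```

Emit:
{"fn": "jog_arm", "kwargs": {"plan": "0 0 0 1.1 3.75 1 0;0 0 0 1.1 3.75 1 0;0 0 0 0 0 0 0;0 0 0 0 0 0 0"}}

```text
time_s: 5.28
position: [0.4763, 0.3006, 0.2479]
tool_rot: [[-0.816, 0.578, -0.002], [0.578, 0.816, -0.001], [0.001, -0.002, -1.0]]
ft_force: [-0.3, -0.0, -0.1]
grip_width: 0.0855
gripper_force: 0.0
```

```bash
python3 - <<'E'
from h import *
go([*B,.076],down())
E
```

```text
t 5.2833 pos [0.4763 0.3006 0.2479] q [ 20.2  22.6  70.3  -0.   87.2 -34.4] F [-0.3 -0.  -0.1] w 0.0855
shift cm in tool [ 0.45  0.48 17.19] len 17.2 rotvec [-0.12 -0.08  0.01]
```

Emit:
{"fn": "jog_arm", "kwargs": {"plan": "0 0 0 0.45 0.5 0 0;0 0 0 0 0 3.4 0;0 0 0 0 0 3.4 0;0 0 0 0 0 3 0;0 0 0 0 0 2.5 0;0 0 0 0 0 2 0;0 0 0 0 0 1.5 0;0 0 0 0 0 1.4 0;0 0 0 0 0 0 0"}}

```text
time_s: 6.03
position: [0.4749, 0.3048, 0.0759]
tool_rot: [[-0.814, 0.581, -0.003], [0.581, 0.814, -0.001], [0.002, -0.003, -1.0]]
ft_force: [-1.0, -0.8, 0.2]
grip_width: 0.0857
gripper_force: 0.0
```

Emit:
{"fn": "jog_arm", "kwargs": {"plan": "0 0 0 0 0 0 255;0 0 0 0 0 0 255;0 0 0 0 0 0 255;0 0 0 0 0 0 255;0 0 0 0 0 0 255;0 0 0 0 0 0 255;0 0 0 0 0 0 255;0 0 0 0 0 0 255;0 0 0 0 0 0 255;0 0 0 0 0 0 255", "grip_force": 40}}

```text
time_s: 6.87
position: [0.476, 0.3061, 0.0778]
tool_rot: [[-0.816, 0.578, 0.001], [0.578, 0.816, 0.0], [-0.001, 0.001, -1.0]]
ft_force: [-1.0, -1.0, 5.7]
grip_width: 0.0137
gripper_force: 39.2
```

Emit:
{"fn": "jog_arm", "kwargs": {"plan": "0 0 0 0 0 -1 255;0 0 0 0 0 -2 255;0 0 0 0 0 -3 255;0 0 0 0 0 -3.5 255;0 0 0 0 0 -3.5 255;0 0 0 0 0 -3.5 255;0 0 0 0 0 -3.5 255;0 0 0 0 0 -2 255;0 0 0 0 0 -1 255;0 0 0 0 0 0 255"}}

```text
time_s: 7.7
position: [0.4761, 0.3062, 0.3103]
tool_rot: [[-0.816, 0.578, 0.005], [0.578, 0.816, 0.002], [-0.003, 0.004, -1.0]]
ft_force: [0.0, 0.7, -0.5]
grip_width: 0.0139
gripper_force: 39.0
```

```bash
python3 - <<'E'
from h import *
for c in ("top","scene"):
    im=imaging.get_image(c); w=pts(im)
    p=env.observe()["position"]
    # stick points below the fingertips
    q=w.reshape(-1,3); m=(np.hypot(*(q[:,:2]-p[:2]).T)<.02)&(q[:,2]>.19)&(q[:,2]<p[2]-.004); q=q[m]
    print(c,len(q), q.min(0).round(3) if len(q) else "", q.mean(0).round(4) if len(q) else "")
save(im,"pics/lift.png")
cv2.imwrite("pics/liftc.png",cv2.resize(im["pixels"][180:400,360:580,::-1],None,fx=2.5,fy=2.5))
go([.45,.12,.31],tilt())
E
```

```text
top 32 [0.469 0.299 0.243] [0.4762 0.3016 0.2636]
scene 205 [0.473 0.299 0.242] [0.4795 0.3078 0.2728]
t 7.8 pos [0.4755 0.3059 0.307 ] q [ 20.8  21.1  63.    0.   95.9 -33.9] F [-0.5 -0.1 -0.7] w 0.014
shift cm in tool [ -8.68 -16.64  -0.3 ] len 18.8 rotvec [-3.000e-02 -3.802e+01  2.000e-02]
```

View pics/liftc.png

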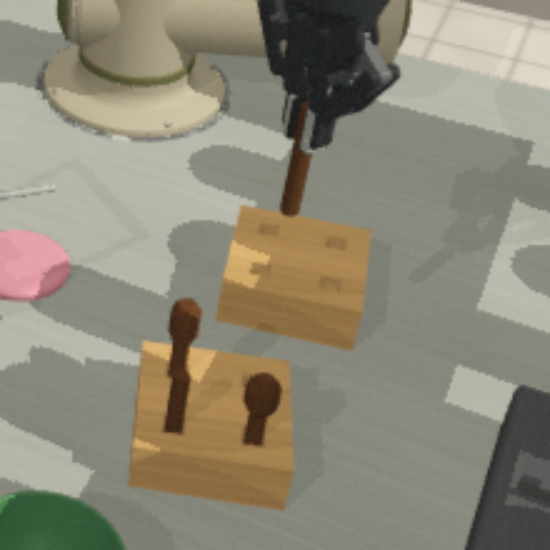

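The stick hangs straight in the gripper (crop ≈ (295,160)), 65 mm beyond the TCP, and the pestle and dipper still stand. Next I tilt.

Emit:
{"fn": "jog_arm", "kwargs": {"plan": "0 -6.5 0 0 0 0 255;0 -6.5 0 0 0 0 255;0 -6.5 0 0 0 0 255;0 -6.5 0 0 0 0 255;0 -6 0 0 0 0 255;0 -6 0 0 0 0 255;0 0 0 0 0 0 255"}}

```text
time_s: 8.38
position: [0.4735, 0.3068, 0.3042]
tool_rot: [[-0.646, 0.576, 0.501], [0.45, 0.818, -0.359], [-0.617, -0.006, -0.787]]
ft_force: [0.8, 0.7, -1.9]
grip_width: 0.0137
gripper_force: 39.0
```

```bash
python3 - <<'E'
from h import *
go(MOUTH+AX*.095,tilt())
E
```

```text
t 8.3833 pos [0.4735 0.3068 0.3042] q [ 36.3  18.8  76.  -37.3  75.2 -12. ] F [ 0.8  0.7 -1.9] w 0.0137
shift cm in tool [-17.57 -22.17  16.92] len 33.0 rotvec [-0.15  0.07  0.38]
```

Emit:
{"fn": "jog_arm", "kwargs": {"plan": "0 0 0 -1.75 -2.2 1.7 255;0 0 0 -1.75 -2.2 1.7 255;0 0 0 -1.75 -2.2 1.7 255;0 0 0 -1.75 -2.2 1.7 255;0 0 0 -1.75 -2.2 1.7 255;0 0 0 -1.75 -2.2 1.7 255;0 0 0 -1.75 -2.2 1.7 255;0 0 0 -1.75 -2.2 1.7 255;0 0 0 -1.75 -2.2 1.7 255;0 0 0 -1.75 -2.2 1.7 255"}}

```text
time_s: 9.22
position: [0.5463, -0.0159, 0.2806]
tool_rot: [[-0.643, 0.579, 0.501], [0.458, 0.815, -0.355], [-0.614, 0.001, -0.789]]
ft_force: [0.5, 0.3, -0.5]
grip_width: 0.014
gripper_force: 39.1
```

Emit:
{"fn": "jog_arm", "kwargs": {"plan": "0 0 0 0 0 0 255;0 0 0 0 0 0 255;0 0 0 0 0 0 255"}}

```text
time_s: 9.47
position: [0.5462, -0.0139, 0.2807]
tool_rot: [[-0.643, 0.579, 0.501], [0.457, 0.815, -0.356], [-0.614, 0.0, -0.789]]
ft_force: [-0.5, 0.5, -0.1]
grip_width: 0.0135
gripper_force: 39.1
```

```bash
python3 - <<'E'
from h import *
go(MOUTH+AX*.095,tilt())
im=imaging.get_image("scene"); 
cv2.imwrite("pics/pre.png",cv2.resize(im["pixels"][150:330,190:410,::-1],None,fx=3,fy=3))
w=pts(im).reshape(-1,3); w=w[~np.isnan(w[:,0])]
o=env.observe(); T=o["tool_rot"]; l=(w-o["position"])@T
m=(np.hypot(l[:,0],l[:,1])<.02)&(l[:,2]>.008)&(l[:,2]<.075); l=l[m]; print(len(l))
for a in np.arange(.008,.075,.01):
    k=l[(l[:,2]>=a)&(l[:,2]<a+.01)]
    if len(k): print(round(a,3),len(k),k.min(0).round(4),k.max(0).round(4),k.mean(0).round(4))
E
```

```text
t 9.4667 pos [ 0.5462 -0.0139  0.2807] q [ -5.5   9.4  93.1 -25.   46.3 -47.8] F [-0.5  0.5 -0.1] w 0.0135
shift cm in tool [ 0.11 -0.15 -0.08] len 0.2 rotvec [-0.01 -0.09 -0.06]
178
0.008 30 [-0.0071 -0.0034  0.0081] [0.0061 0.0077 0.0178] [-0.0021  0.0034  0.0132]
0.018 32 [-0.0063 -0.0043  0.0184] [0.0064 0.0101 0.0277] [-0.0021  0.0033  0.0231]
0.028 30 [-0.0081 -0.0043  0.0282] [0.0046 0.0083 0.0376] [-0.0021  0.0039  0.0328]
0.038 31 [-0.0073 -0.0069  0.0381] [0.0066 0.0075 0.0477] [-0.0023  0.0032  0.0426]
0.048 31 [-0.0065 -0.0048  0.048 ] [0.0059 0.0072 0.058 ] [-0.0018  0.0029  0.053 ]
0.058 24 [-0.007  -0.0031  0.0586] [0.0035 0.0087 0.0663] [-0.0025  0.0035  0.062 ]
```

View pics/pre.png

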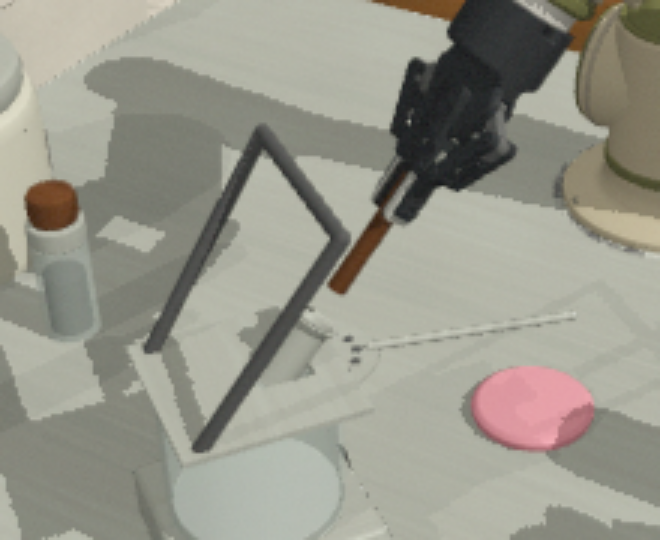

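The crop shows the stick tip (335,285) in line with the mouth (~315,320), and the stick is coaxial with the tool to under 1 mm. I insert it carefully.

Emit:
{"fn": "jog_arm", "kwargs": {"plan": "0 0 0 0.1 -0.15 0 255;0 0 0 0 0 1 255;0 0 0 0 0 1 255;0 0 0 0 0 1 255;0 0 0 0 0 1 255;0 0 0 0 0 1 255;0 0 0 0 0 0 255"}}

```text
time_s: 10.1
position: [0.5703, -0.033, 0.2386]
tool_rot: [[-0.645, 0.579, 0.499], [0.457, 0.815, -0.356], [-0.613, -0.002, -0.79]]
ft_force: [-0.4, -0.6, -0.4]
grip_width: 0.0136
gripper_force: 39.1
```

```bash
python3 - <<'E'
from h import *
go(MOUTH+AX*.008,tilt()); print(env.observe()["wrist_torque"])
E
```

```text
t 10.1 pos [ 0.5703 -0.033   0.2386] q [ -7.7  14.   94.5 -26.4  40.  -46.8] F [-0.4 -0.6 -0.4] w 0.0136
shift cm in tool [-0.07  0.03  3.42] len 3.4 rotvec [-0.09 -0.17  0.03]
[ 0.17092379  0.23348634 -0.02814205]
```

Emit:
{"fn": "jog_arm", "kwargs": {"plan": "0 0 0 0 0 0.8 255;0 0 0 0 0 0.8 255;0 0 0 0 0 0.8 255;0 0 0 0 0 0.8 255;0 0 0 0 0 0.2 255;0 0 0 0 0 0 255"}}

```text
time_s: 10.6
position: [0.5871, -0.0447, 0.2135]
tool_rot: [[-0.643, 0.579, 0.501], [0.456, 0.816, -0.356], [-0.615, -0.001, -0.789]]
ft_force: [-0.1, 0.4, 0.1]
grip_width: 0.0139
gripper_force: 39.1
```

```bash
python3 - <<'E'
from h import *
go(MOUTH+AX*.008,tilt()); print(env.observe()["wrist_torque"])
E
```

```text
t 10.6 pos [ 0.5871 -0.0447  0.2135] q [ -8.9  17.2  94.8 -27.5  36.4 -45.8] F [-0.1  0.4  0.1] w 0.0139
shift cm in tool [0.01 0.   0.17] len 0.2 rotvec [-0.03 -0.06  0.01]
[0.20193381 0.26528303 0.01398954]
```

Emit:
{"fn": "jog_arm", "kwargs": {"plan": "0 0 0 0 0 0 120;0 0 0 0 0 0 120;0 0 0 0 0 0 120;0 0 0 0 0 0 120;0 0 0 0 0 0 120;0 0 0 0 0 0 120"}}

```text
time_s: 11.1
position: [0.587, -0.0443, 0.2145]
tool_rot: [[-0.643, 0.578, 0.502], [0.456, 0.816, -0.356], [-0.616, 0.0, -0.788]]
ft_force: [-0.6, 0.1, -0.2]
grip_width: 0.0454
gripper_force: 0.0
```

Emit:
{"fn": "jog_arm", "kwargs": {"plan": "0 0 0 0 0 -2 120;0 0 0 0 0 -3 120;0 0 0 0 0 -3.5 120;0 0 0 0 0 -3.5 120;0 0 0 0 0 -2 120;0 0 0 0 0 0 120"}}

```text
time_s: 11.6
position: [0.5162, 0.0067, 0.3291]
tool_rot: [[-0.639, 0.577, 0.509], [0.454, 0.817, -0.356], [-0.621, 0.004, -0.784]]
ft_force: [0.8, 0.2, 0.3]
grip_width: 0.0452
gripper_force: 0.0
```

```bash
python3 - <<'E'
from h import *
go([*A,.31],down())
im=imaging.get_image("scene"); 
cv2.imwrite("pics/in1.png",cv2.resize(im["pixels"][180:360,190:410,::-1],None,fx=3,fy=3))
E
```

```text
t 11.6 pos [0.5162 0.0067 0.3291] q [ -2.9   4.3  91.  -24.2  53.4 -48.5] F [0.8 0.2 0.3] w 0.0452
shift cm in tool [10.19 23.56 -5.51] len 26.3 rotvec [2.600e-01 3.836e+01 3.000e-02]
```

View pics/in1.png

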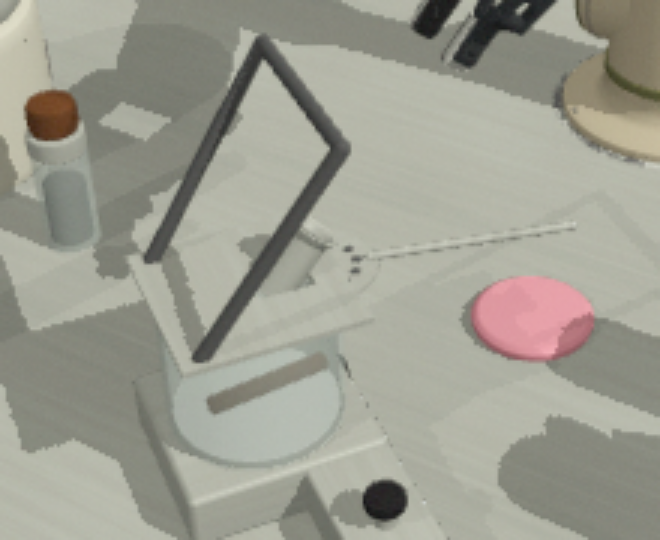

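Stick 1 lies flat in the hopper (crop ≈ (265,380)). Next is the second stick.

Emit:
{"fn": "jog_arm", "kwargs": {"plan": "0 6.5 0 0 0 0 0;0 6.5 0 0 0 0 0;0 6.5 0 0 0 0 0;0 6.5 0 0 0 0 0;0 6 0 0 0 0 0;0 6 0 0 0 0 0;0 0 0 0 0 0 0"}}

```text
time_s: 12.23
position: [0.5185, 0.0033, 0.322]
tool_rot: [[-0.814, 0.581, -0.007], [0.581, 0.814, 0.003], [0.007, -0.002, -1.0]]
ft_force: [-0.6, 0.8, 0.1]
grip_width: 0.0855
gripper_force: 0.0
```

```bash
python3 - <<'E'
from h import *
go([*A,.26],down())
E
```

```text
t 12.2333 pos [0.5185 0.0033 0.322 ] q [-12.8  15.9  68.3   0.1  96.2 -67.2] F [-0.6  0.8  0.1] w 0.0855
shift cm in tool [11.87 23.66  6.24] len 27.2 rotvec [-0.09 -0.4  -0.18]
```

Emit:
{"fn": "jog_arm", "kwargs": {"plan": "0 0 0 1.5 2.96 0.3 0;0 0 0 1.5 2.96 0.8 0;0 0 0 1.5 2.96 0.8 0;0 0 0 1.5 2.96 0.8 0;0 0 0 1.5 2.96 0.8 0;0 0 0 1.5 2.96 0.8 0;0 0 0 1.5 2.96 0.8 0;0 0 0 1.5 2.96 0.8 0;0 0 0 0 0 0 0;0 0 0 0 0 0 0"}}

```text
time_s: 13.07
position: [0.5554, 0.2692, 0.2636]
tool_rot: [[-0.817, 0.577, -0.001], [0.577, 0.817, -0.001], [-0.0, -0.002, -1.0]]
ft_force: [-0.1, 0.0, -0.1]
grip_width: 0.0855
gripper_force: 0.0
```

```bash
python3 - <<'E'
from h import *
go([*A,.076],down())
E
```

```text
t 13.0667 pos [0.5554 0.2692 0.2636] q [ 14.9  27.8  59.1  -0.1  93.1 -39.9] F [-0.1  0.  -0.1] w 0.0855
shift cm in tool [-0.53 -0.1  18.76] len 18.8 rotvec [-0.1   0.01  0.13]
```

Emit:
{"fn": "jog_arm", "kwargs": {"plan": "0 0 0 -0.5 -0.1 0 0;0 0 0 0 0 3.8 0;0 0 0 0 0 3.7 0;0 0 0 0 0 3.4 0;0 0 0 0 0 2.8 0;0 0 0 0 0 2 0;0 0 0 0 0 1.6 0;0 0 0 0 0 1.4 0;0 0 0 0 0 0 0"}}

```text
time_s: 13.82
position: [0.5586, 0.2622, 0.0762]
tool_rot: [[-0.815, 0.58, -0.003], [0.58, 0.815, -0.002], [0.002, -0.003, -1.0]]
ft_force: [0.1, -0.3, 0.4]
grip_width: 0.0855
gripper_force: 0.0
```

Emit:
{"fn": "jog_arm", "kwargs": {"plan": "0 0 0 0 0 0 255;0 0 0 0 0 0 255;0 0 0 0 0 0 255;0 0 0 0 0 0 255;0 0 0 0 0 0 255;0 0 0 0 0 0 255;0 0 0 0 0 0 255;0 0 0 0 0 0 255;0 0 0 0 0 0 255;0 0 0 0 0 0 255", "grip_force": 40}}

```text
time_s: 14.65
position: [0.5596, 0.2644, 0.0792]
tool_rot: [[-0.816, 0.578, 0.001], [0.578, 0.816, 0.0], [-0.001, 0.001, -1.0]]
ft_force: [0.0, -0.1, 4.8]
grip_width: 0.014
gripper_force: 39.3
```

Emit:
{"fn": "jog_arm", "kwargs": {"plan": "0 0 0 0 0 -1 255;0 0 0 0 0 -2 255;0 0 0 0 0 -3 255;0 0 0 0 0 -3.5 255;0 0 0 0 0 -3.5 255;0 0 0 0 0 -3.5 255;0 0 0 0 0 -3.5 255;0 0 0 0 0 -2 255;0 0 0 0 0 -1 255;0 0 0 0 0 0 255"}}

```text
time_s: 15.48
position: [0.5596, 0.2645, 0.3117]
tool_rot: [[-0.816, 0.578, 0.005], [0.578, 0.816, 0.001], [-0.003, 0.004, -1.0]]
ft_force: [-0.3, 0.0, -0.4]
grip_width: 0.0134
gripper_force: 39.0
```

Emit:
{"fn": "jog_arm", "kwargs": {"plan": "0 -6.5 0 0 0 0 255;0 -6.5 0 0 0 0 255;0 -6.5 0 0 0 0 255;0 -6.5 0 0 0 0 255;0 -6 0 0 0 0 255;0 -6 0 0 0 0 255;0 0 0 0 0 0 255"}}

```text
time_s: 16.07
position: [0.5569, 0.2655, 0.3058]
tool_rot: [[-0.646, 0.576, 0.501], [0.451, 0.818, -0.358], [-0.616, -0.005, -0.788]]
ft_force: [0.3, 0.3, 0.6]
grip_width: 0.0134
gripper_force: 39.0
```

```bash
python3 - <<'E'
from h import *
go(MOUTH+AX*.095,tilt())
E
```

```text
t 16.0667 pos [0.5569 0.2655 0.3058] q [ 27.7  21.8  71.  -35.4  71.6 -20.5] F [0.3 0.3 0.6] w 0.0134
shift cm in tool [-10.24 -23.59  11.35] len 28.1 rotvec [-0.1   0.02  0.35]
```

Emit:
{"fn": "jog_arm", "kwargs": {"plan": "0 0 0 -1.25 -2.9 1.4 255;0 0 0 -1.25 -2.9 1.4 255;0 0 0 -1.25 -2.9 1.4 255;0 0 0 -1.25 -2.9 1.4 255;0 0 0 -1.25 -2.9 1.4 255;0 0 0 -1.25 -2.9 1.4 255;0 0 0 -1.25 -2.9 1.4 255;0 0 0 -1.25 -2.9 1.4 255;0 0 0 0 0 0 255;0 0 0 0 0 0 255"}}

```text
time_s: 16.9
position: [0.5455, -0.0125, 0.2816]
tool_rot: [[-0.642, 0.582, 0.499], [0.46, 0.813, -0.357], [-0.614, 0.001, -0.789]]
ft_force: [-0.3, -0.1, -0.9]
grip_width: 0.0138
gripper_force: 39.2
```

Emit:
{"fn": "jog_arm", "kwargs": {"plan": "0 0 0 0 0 0 255;0 0 0 0 0 0 255"}}

```text
time_s: 17.07
position: [0.5459, -0.0096, 0.282]
tool_rot: [[-0.643, 0.578, 0.502], [0.456, 0.816, -0.355], [-0.615, 0.001, -0.788]]
ft_force: [-0.2, -0.2, -1.1]
grip_width: 0.0137
gripper_force: 39.2
```

```bash
python3 - <<'E'
from h import *
go(MOUTH+AX*.095,tilt())
im=imaging.get_image("scene"); 
w=pts(im).reshape(-1,3); w=w[~np.isnan(w[:,0])]
o=env.observe(); T=o["tool_rot"]; l=(w-o["position"])@T
m=(np.hypot(l[:,0],l[:,1])<.02)&(l[:,2]>.008)&(l[:,2]<.085); l=l[m]; print(len(l))
for a in np.arange(.008,.08,.02):
    k=l[(l[:,2]>=a)&(l[:,2]<a+.02)]
    if len(k): print(round(a,3),len(k),k.min(0).round(4),k.max(0).round(4),k.mean(0).round(4))
E
```

```text
t 17.0667 pos [ 0.5459 -0.0096  0.282 ] q [ -5.    9.3  92.9 -25.3  46.7 -47.3] F [-0.2 -0.2 -1.1] w 0.0137
shift cm in tool [-0.03 -0.47  0.19] len 0.5 rotvec [ 0.06 -0.04  0.03]
187
0.008 64 [-0.0078 -0.0068  0.0087] [0.007  0.0104 0.0279] [-0.0019  0.0037  0.0185]
0.028 61 [-0.007  -0.0076  0.0282] [0.0071 0.0089 0.0475] [-0.0018  0.0037  0.0377]
0.048 62 [-0.0069 -0.0051  0.048 ] [0.0098 0.01   0.0675] [-0.0017  0.0036  0.0574]
```

Emit:
{"fn": "jog_arm", "kwargs": {"plan": "0 0 0 0 -0.45 0.2 255;0 0 0 0 0 1 255;0 0 0 0 0 1 255;0 0 0 0 0 1 255;0 0 0 0 0 1 255;0 0 0 0 0 1 255;0 0 0 0 0 0 255"}}

```text
time_s: 17.7
position: [0.5695, -0.0333, 0.2385]
tool_rot: [[-0.645, 0.579, 0.499], [0.457, 0.815, -0.356], [-0.613, -0.002, -0.79]]
ft_force: [-0.4, -0.7, -0.5]
grip_width: 0.0138
gripper_force: 39.2
```

Emit:
{"fn": "jog_arm", "kwargs": {"plan": "0 0 0 0 0 0.8 255;0 0 0 0 0 0.8 255;0 0 0 0 0 0.8 255;0 0 0 0 0 0.8 255;0 0 0 0 0 0.3 255;0 0 0 0 0 0 255"}}

```text
time_s: 18.2
position: [0.5868, -0.0454, 0.2125]
tool_rot: [[-0.643, 0.579, 0.501], [0.456, 0.815, -0.356], [-0.615, -0.001, -0.789]]
ft_force: [0.8, 0.3, -0.2]
grip_width: 0.0138
gripper_force: 39.2
```

```bash
python3 - <<'E'
from h import *
go(MOUTH+AX*.008,tilt()); print(env.observe()["wrist_torque"])
E
```

```text
t 18.2 pos [ 0.5868 -0.0454  0.2125] q [ -9.   17.2  94.9 -27.6  36.2 -45.8] F [ 0.8  0.3 -0.2] w 0.0138
shift cm in tool [-0.04  0.07  0.08] len 0.1 rotvec [-0.03 -0.07  0.01]
[0.1504053  0.3185475  0.04722382]
```

Emit:
{"fn": "jog_arm", "kwargs": {"plan": "0 0 0 0 0 0 120;0 0 0 0 0 0 120;0 0 0 0 0 0 120;0 0 0 0 0 0 120;0 0 0 0 0 0 120;0 0 0 0 0 0 120"}}

```text
time_s: 18.7
position: [0.5867, -0.045, 0.2135]
tool_rot: [[-0.643, 0.578, 0.502], [0.456, 0.816, -0.356], [-0.616, 0.0, -0.788]]
ft_force: [0.2, 0.0, 0.4]
grip_width: 0.0456
gripper_force: 0.0
```

Emit:
{"fn": "jog_arm", "kwargs": {"plan": "0 0 0 0 0 -2 120;0 0 0 0 0 -3 120;0 0 0 0 0 -3.5 120;0 0 0 0 0 -3.5 120;0 0 0 0 0 -2 120;0 0 0 0 0 0 120"}}

```text
time_s: 19.2
position: [0.5159, 0.006, 0.3282]
tool_rot: [[-0.639, 0.577, 0.509], [0.454, 0.817, -0.356], [-0.621, 0.004, -0.784]]
ft_force: [1.2, 0.0, 1.2]
grip_width: 0.0451
gripper_force: 0.0
```

Emit:
{"fn": "jog_arm", "kwargs": {"plan": "0 6.5 0 0 0 0 255;0 6.5 0 0 0 0 255;0 6.5 0 0 0 0 255;0 6.5 0 0 0 0 255;0 6 0 0 0 0 255;0 6 0 0 0 0 255;0 0 0 0 0 0 255"}}

```text
time_s: 19.78
position: [0.5181, 0.0028, 0.3216]
tool_rot: [[-0.814, 0.581, -0.006], [0.581, 0.814, 0.003], [0.006, -0.001, -1.0]]
ft_force: [-0.3, 0.0, 0.1]
grip_width: -0.0001
gripper_force: 0.0
```

```bash
python3 - <<'E'
from h import *
go([.6837,.0647,.19],down())
im=imaging.get_image("scene"); 
cv2.imwrite("pics/in2.png",cv2.resize(im["pixels"][180:390,190:490,::-1],None,fx=2.6,fy=2.6))
E
```

```text
t 19.7833 pos [0.5181 0.0028 0.3216] q [-12.8  15.9  68.4   0.1  96.  -67.3] F [-0.3  0.   0.1] w -0.0001
shift cm in tool [-9.96 14.67 13.09] len 22.0 rotvec [-0.07 -0.34 -0.16]
```

View pics/in2.png

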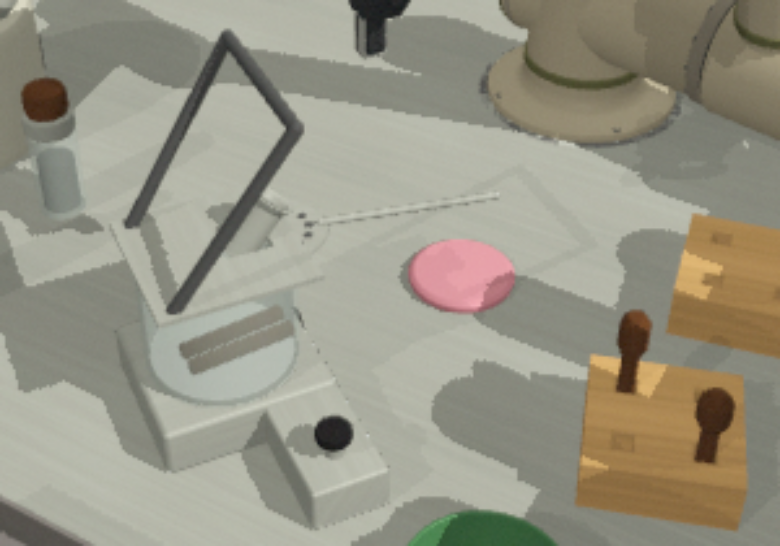

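Both sticks lie in the hopper (crop ≈ (235,340)), and the pestle and dipper still stand. The plunger cap is at (333,433). I press with shut fingers, leaning the wrist away from the carrying bar.

Emit:
{"fn": "jog_arm", "kwargs": {"plan": "4.5 -4.9 0 1 1 0 255;4.5 -4.9 0 1 2 0 255;4.5 -4.9 0 1 2 0 255;0 0 0 0 0 0 255"}}

```text
time_s: 20.17
position: [0.5198, 0.0681, 0.3147]
tool_rot: [[-0.811, 0.579, 0.076], [0.526, 0.781, -0.338], [-0.255, -0.234, -0.938]]
ft_force: [-0.6, -0.1, 0.1]
grip_width: -0.0001
gripper_force: 0.0
```

```bash
python3 - <<'E'
from h import *
go([.58,.13,.2])
print(env.observe()["tool_rot"].round(3))
E
```

```text
t 20.1667 pos [0.5198 0.0681 0.3147] q [  4.3  16.8  70.7 -20.   89.4 -51.3] F [-0.6 -0.1  0.1] w -0.0001
shift cm in tool [ 1.3  11.01  9.13] len 14.4 rotvec [0. 0. 0.]
[[-0.811  0.579  0.076]
 [ 0.526  0.781 -0.338]
 [-0.255 -0.234 -0.938]]
```

Emit:
{"fn": "jog_arm", "kwargs": {"plan": "0 0 0 0.33 2.75 2.3 255;0 0 0 0.33 2.75 2.3 255;0 0 0 0.33 2.75 2.3 255;0 0 0 0.33 2.75 2.3 255;0 0 0 0 0 0 255;0 0 0 0 0 0 255"}}

```text
time_s: 20.67
position: [0.581, 0.1243, 0.1996]
tool_rot: [[-0.808, 0.585, 0.07], [0.533, 0.777, -0.334], [-0.25, -0.233, -0.94]]
ft_force: [-0.1, 1.0, 0.5]
grip_width: -0.0
gripper_force: 0.0
```

```bash
python3 - <<'E'
from h import *
go([.685,.058,.11])
E
```

```text
t 20.6667 pos [0.581  0.1243 0.1996] q [  9.2  28.9  70.4 -20.2  80.3 -42.2] F [-0.1  1.   0.5] w -0.0
shift cm in tool [-9.7   3.02 11.37] len 15.2 rotvec [0. 0. 0.]
```

Emit:
{"fn": "jog_arm", "kwargs": {"plan": "0 0 0 -1.6 0.5 1.9 255;0 0 0 -1.6 0.5 1.9 255;0 0 0 -1.6 0.5 1.9 255;0 0 0 -1.6 0.5 1.9 255;0 0 0 -1.6 0.5 1.9 255;0 0 0 -1.6 0.5 1.9 255;0 0 0 0 0 0 255;0 0 0 0 0 0 255"}}

```text
time_s: 21.33
position: [0.6847, 0.0567, 0.1124]
tool_rot: [[-0.805, 0.588, 0.073], [0.536, 0.775, -0.334], [-0.253, -0.23, -0.94]]
ft_force: [0.1, 1.0, 0.5]
grip_width: 0.0003
gripper_force: 0.0
```

```bash
python3 - <<'E'
from h import *
go([.685,.058,.08])
print((env.observe()["tool_rot"].T@[0,0,-1]).round(3))
im=imaging.get_image("scene"); 
cv2.imwrite("pics/pl.png",cv2.resize(im["pixels"][180:390,230:490,::-1],None,fx=2.6,fy=2.6))
E
```

```text
t 21.3333 pos [0.6847 0.0567 0.1124] q [  2.2  41.1  62.1 -20.5  74.1 -47.2] F [0.1 1.  0.5] w 0.0003
shift cm in tool [0.87 0.86 3.  ] len 3.2 rotvec [0. 0. 0.]
[0.253 0.23  0.94 ]
```

View pics/pl.png

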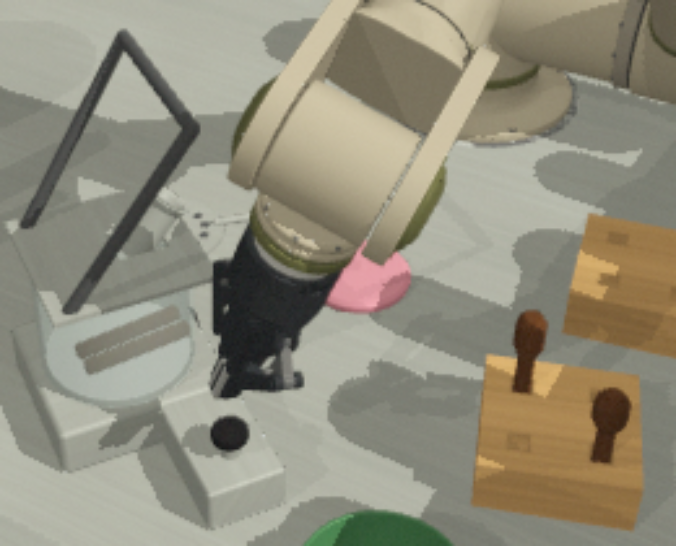

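The shut fingertips (230,385) hover above the cap (230,433), and the wrist is clear of the bar. I go down in small steps.

Emit:
{"fn": "jog_arm", "kwargs": {"plan": "0 0 0 0.25 0.25 0.95 255;0 0 0 0.25 0.25 0.95 255;0 0 0 0.25 0.2 0.95 255;0 0 0 0 0 0 255;0 0 0 0 0 0 255"}}

```text
time_s: 21.8
position: [0.6843, 0.058, 0.0802]
tool_rot: [[-0.807, 0.586, 0.07], [0.535, 0.776, -0.334], [-0.25, -0.232, -0.94]]
ft_force: [0.5, -0.6, 0.0]
grip_width: -0.0001
gripper_force: 0.0
```

Emit:
{"fn": "jog_arm", "kwargs": {"plan": "0 0 0 0.13 0.12 0.47 255;0 0 0 0.13 0.12 0.47 255;0 0 0 0 0 0 255;0 0 0 0 0 0 255"}}

```text
time_s: 22.13
position: [0.6854, 0.058, 0.0717]
tool_rot: [[-0.806, 0.587, 0.073], [0.535, 0.776, -0.334], [-0.253, -0.23, -0.94]]
ft_force: [-0.5, 0.9, 5.9]
grip_width: 0.0001
gripper_force: 2.6
```

Emit:
{"fn": "jog_arm", "kwargs": {"plan": "0 0 0 0.13 0.12 0.47 255;0 0 0 0.1 0.1 0.4 255;0 0 0 0 0 0 255;0 0 0 0 0 0 255"}}

```text
time_s: 22.47
position: [0.6855, 0.058, 0.0632]
tool_rot: [[-0.806, 0.587, 0.074], [0.535, 0.776, -0.334], [-0.254, -0.23, -0.94]]
ft_force: [-1.9, 0.9, 8.6]
grip_width: 0.0
gripper_force: 4.4
```

Emit:
{"fn": "jog_arm", "kwargs": {"plan": "0 0 0 0.05 0.05 0.2 255;0 0 0 0 0 0 255;0 0 0 0 0 0 255"}}

```text
time_s: 22.72
position: [0.6855, 0.058, 0.0615]
tool_rot: [[-0.806, 0.587, 0.074], [0.535, 0.776, -0.334], [-0.254, -0.23, -0.94]]
ft_force: [-2.6, 1.8, 9.2]
grip_width: -0.0003
gripper_force: 4.9
```

Emit:
{"fn": "jog_arm", "kwargs": {"plan": "0 0 0 0.05 0.05 0.2 255;0 0 0 0 0 0 255;0 0 0 0 0 0 255"}}

```text
time_s: 22.97
position: [0.6858, 0.058, 0.0611]
tool_rot: [[-0.805, 0.588, 0.076], [0.535, 0.776, -0.335], [-0.256, -0.229, -0.939]]
ft_force: [-4.7, 1.6, 19.2]
grip_width: 0.0001
gripper_force: 9.6
```

Emit:
{"fn": "jog_arm", "kwargs": {"plan": "0 0 0 0.03 0.03 0.1 255;0 0 0 0 0 0 255;0 0 0 0 0 0 255"}}

```text
time_s: 23.22
position: [0.6859, 0.058, 0.0609]
tool_rot: [[-0.805, 0.588, 0.076], [0.535, 0.776, -0.335], [-0.256, -0.229, -0.939]]
ft_force: [-8.0, 2.4, 25.1]
grip_width: -0.0001
gripper_force: 12.0
```

On the stop: the force climbs while the position stands still. I hold another 0.4 s, then lift.

Emit:
{"fn": "jog_arm", "kwargs": {"plan": "0 0 0 0 0 0 255;0 0 0 0 0 0 255;0 0 0 0 0 0 255;0 0 0 0 0 0 255;0 0 0 0 0 0 255"}}

```text
time_s: 23.63
position: [0.6859, 0.0581, 0.0609]
tool_rot: [[-0.805, 0.588, 0.076], [0.535, 0.776, -0.335], [-0.256, -0.229, -0.939]]
ft_force: [-7.6, 2.7, 24.2]
grip_width: -0.0001
gripper_force: 12.0
```

Emit:
{"fn": "jog_arm", "kwargs": {"plan": "0 0 0 -0.13 -0.12 -0.5 255;0 0 0 -0.25 -0.23 -0.94 255;0 0 0 -0.5 -0.45 -1.9 255;0 0 0 -0.5 -0.45 -1.9 255;0 0 0 -0.25 -0.23 -0.94 255;0 0 0 0 0 0 255;0 0 0 0 0 0 255;0 0 0 0 0 0 255;0 0 0 0 0 0 255"}}

```text
time_s: 24.38
position: [0.6844, 0.0583, 0.1204]
tool_rot: [[-0.807, 0.586, 0.069], [0.535, 0.776, -0.334], [-0.249, -0.232, -0.94]]
ft_force: [0.6, 0.7, -0.3]
grip_width: 0.0002
gripper_force: 0.0
```

```bash
python3 - <<'E'
from h import *
im=imaging.get_image("scene"); w=pts(im).reshape(-1,3)
p=w[(np.hypot(w[:,0]-.6837,w[:,1]-.0647)<.012)&(w[:,2]<.09)]; print(len(p),np.median(p[:,2]),np.percentile(p[:,2],90))
o=env.observe();print(o["time_s"],o["position"],o["ft_force"])
cv2.imwrite("pics/end.png",cv2.resize(im["pixels"][180:390,230:490,::-1],None,fx=2.6,fy=2.6))
E
```

```text
125 0.07209021708434127 0.07498772803008899
24.4333 [0.68449544 0.05832902 0.12056385] [ 0.93264155  0.57792073 -0.71953797]
```

View pics/end.png

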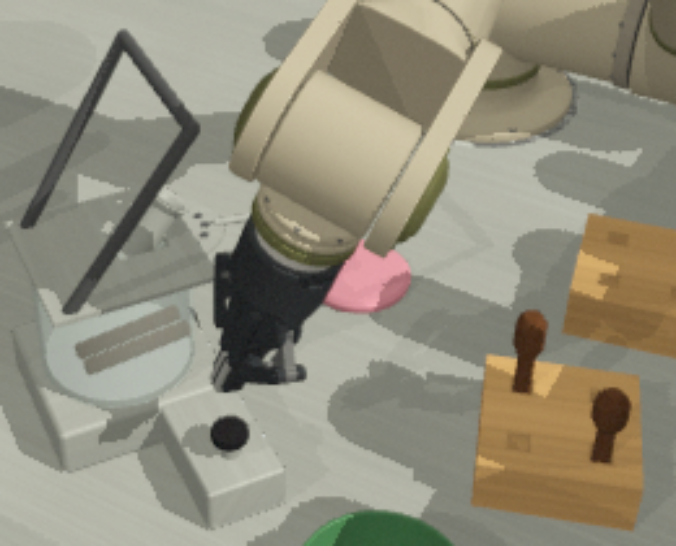

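The plunger cap (230,433) is back up at 73 mm, both sticks lie in the hopper (135,340), the pestle and dipper still stand, and the gripper is clear. I hand the job in.

```bash
python3 -c "
from h import *
print(job.close_job())"
```

```text
the job is handed in; nothing more can be done
None
```

I handed the job in at about 24 s of robot time; no verdict came back, but the last picture showed both sticks lying in the hopper, the plunger back up after about 0.6 s held at its stop, and the pestle and dipper still standing in the rack.

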